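Top up the battery tester and hold its test plunger at half travel

ROBOT

A 7-joint arm with a two-finger parallel gripper is mounted at the origin on the work surface. World frame = base frame: x ahead of the robot, y to its left, z up, the work surface at z = 0. Lengths are in m, angles in rad, forces in N, time in s.
With the tool pointing down it reaches from about 0.4 to 0.875 m from the base axis. Payload 19.3 kg.
Tool frame: the origin (TCP) lies at the very end of the fingers, on their centre line; the grasp point (between the pads) lies 19 mm behind it; z points along the fingers, y is the line along which they close (so a half turn about z gives the same grasp; the last joint's range is limited). The gripper opens to 85 mm and grips with 20 to 120 N. Pads are 22 mm wide; open, the fingers measure 114 mm over their backs; the gripper's body (76 mm by 85 mm) begins 54 mm behind the grasp point. The pads swing forward as they close: fully open they stand 13 mm farther back than shut.
Start: joints at [1.178, 0.521, -0.036, 1.599, 0.021, 1.021, -0.113], TCP at [0.198, -0.593, 0.231] pointing down, gripper open.
Joint ranges: [-2.91, 2.91], [-0.3, 2.13], [-1.5, 1.42], [0.17, 2.43], [-1.26, 4.41], [0.16, 1.93], [-2.52, 2.52]. Speed limits (rad/s): [1.89, 1.89, 2.39, 2.39, 3.01, 3.01, 3.01].

INTERFACE

Orientations are given as [roll, pitch, yaw] about the fixed x, y, z axes, in that order (R = Rz(yaw) Ry(pitch) Rx(roll)).
In Python, from workcell import monitor, optics, job_done gives the robot as it stands.
- The arm moves only by the shell command python3 -m handwheel 'ROWS' [FORCE]. ROWS is JSON, a list of rows, each an object of numbers: "dx", "dy", "dz": the shift along the tool's x, y, z in cm; "wx", "wy", "wz": the turn, a rotation vector about the tool's x, y, z in rad; "claw": the opening in per cent of the stroke, from 0 (shut) to 100 (fully open). A call has 1 to 8 rows; each row shifts and turns the commanded pose from where the row before left it, along the tool's axes as they then stand; what a row does not reach is not made up. A row lasts 1/8 s, in which the tool goes at most 62.5 mm and 10.7 degrees, less where a joint would pass 70% of its speed; a pose out of reach is approached as far as the arm can. A call with a gripper value outside its range is refused whole. The fingers move at their own pace and stop on an object; FORCE is the grip in N (left out, the last holds). Time passes only in rows, so rows that do not move let the fingers close. It gives the time, the measured TCP pose, the force, the opening and the grip force at its end, in the units of the state.
- monitor.observe(): the state, without advancing time (a new reading comes with each control period).
- optics.grab_frame(name): name is "scene" or "top"; returns a dict with "frame" (400x640x3 uint8, blue, green, red), "fovy" (degrees; the focal length in pixels is half the picture's height over the tangent of half this angle, whatever the lens; pixels are square), "cx", "cy" (the principal point, pixels), "R" (3x3) and "t" (3): a world point X has camera coordinates R X + t. Camera axes: x right, y down, z forward; pixel columns grow to the right and rows downward; lengths in m; the calibration is good to about 2 mm. A picture is of the moment at which its call begins. There is no depth.
- job_done(): hands the job in; it is judged then, once.
Trained networks look in the newest picture that a camera, given by its name, has taken for a name from the list of things; names that differ only in an ending like _2 or _b are one class to them, and where a whole thing is asked for, a point or a joint stands for the part that bears it (a point fixed in the world has none). Each returns a list of dicts, best first, with "p" (0 to 1); they miss things now and then, are a little off and sometimes report something else, mostly with a low value. They report only what shows in the picture. A call takes as long as a camera call. They do not tell look-alikes from the thing itself.
- optics.masks_of(name, camera): "region" (400x640 bool, what is visible of it) and "rect" ([left, top, width, height] in pixels, round what is visible of it).
The state is a dict: "clock": time; "qpos": joint angles; "qd": joint speeds; "joint_efforts": joint torques, N m; "position": TCP position; "tool_rot": TCP orientation; "force": force on the tool from outside, world axes, zero at the start; "moment": the same for the moment, N m; "grip_width": finger opening in m; "finger_force": force on a finger pad.
Only numpy, scipy, OpenCV 4.12 (cv2) and the standard library are available. Lean on these libraries where they do the work, as an engineer would, in place of code of your own. Each camera call takes 0.05 s, during which the arm holds its last target. There are 200 camera calls.

TASK

Find the two empty pockets of the battery tester and stand one of the two spare batteries from the shelf in each, fully down, leaving the batteries already in it and the other things on the shelf where they are. Then press the tester's spring-loaded plunger down with the fingers to half of its travel (12 mm of 24 mm), never all the way down, and keep it there for at least two seconds. The program finishes while still holding the plunger at half travel.

Things in the scene. Friction and masses are not known exactly. Their poses are not given: they have to be found in the camera images.
- tester: Grey battery tester fixed to the shelf: a block 80 mm (its x) by 290 mm (its y, from -140 to +150 mm) and 32 mm high, origin on its underside, z up. Four round pockets lie in a row along its y at x = 0, y = +115, +65, +15 and -35 mm; the plunger stands at x = 0, y = -105 mm. It lies on the shelf, turned at most 20 degrees from having its x pointing away from the robot.
- pocket_1 (a point): Centre of the floor of the tester's pocket 1 (y = +115 mm on the tester), 6 mm above the shelf. The pocket is a round hole 37 mm across and 26 mm deep, its mouth 32 mm above the shelf. Any two of the four pockets are empty at the start (a small flat brass disc shows on the floor); the other two hold a battery.
- pocket_2 (a point): Centre of the floor of the tester's pocket 2 (y = +65 mm on the tester), 6 mm above the shelf. The pocket is a round hole 37 mm across and 26 mm deep, its mouth 32 mm above the shelf. Any two of the four pockets are empty at the start (a small flat brass disc shows on the floor); the other two hold a battery.
- pocket_3 (a point): Centre of the floor of the tester's pocket 3 (y = +15 mm on the tester), 6 mm above the shelf. The pocket is a round hole 37 mm across and 26 mm deep, its mouth 32 mm above the shelf. Any two of the four pockets are empty at the start (a small flat brass disc shows on the floor); the other two hold a battery.
- pocket_4 (a point): Centre of the floor of the tester's pocket 4 (y = -35 mm on the tester), 6 mm above the shelf. The pocket is a round hole 37 mm across and 26 mm deep, its mouth 32 mm above the shelf. Any two of the four pockets are empty at the start (a small flat brass disc shows on the floor); the other two hold a battery.
- cell_1: Large round battery, 33 mm in diameter and 61.5 mm tall (59 mm to the flat shoulder, then a small nub), about 140 g, steel with a dark sleeve, origin at the centre of its underside, z up. It starts standing in one of the tester's pockets and must stay there.
- cell_2: Large round battery, 33 mm in diameter and 61.5 mm tall (59 mm to the flat shoulder, then a small nub), about 140 g, steel with a dark sleeve, origin at the centre of its underside, z up. It starts standing in one of the tester's pockets and must stay there.
- cell_3: Spare battery, the same as the others: 33 mm in diameter, 61.5 mm tall (59 mm to the shoulder), about 140 g, origin at the centre of its underside, z up. It starts standing upright on the shelf between the robot and the tester.
- cell_4: Spare battery, the same as the others: 33 mm in diameter, 61.5 mm tall (59 mm to the shoulder), about 140 g, origin at the centre of its underside, z up. It starts standing upright on the shelf between the robot and the tester.
- plunger (a joint): Travel of the tester's plunger in m: 0 is fully up, 0.024 fully down (its cap on the collar), half travel is 0.012. A spring pushes it up with about 3 N at the top, 6.5 N at half travel and 10 N at the bottom; it springs up when let go.
- plunger_top (a point): Centre of the flat top of the plunger's cap, a metal disc 40 mm across and 10 mm thick on an 18 mm stem. Fully up the top is 68 mm above the shelf with a 24 mm gap below the cap; at half travel it is 56 mm above the shelf with a 12 mm gap; it moves straight down.
- canister: Bystander: lidded stainless steel canister, 94 mm across, 136 mm high, origin at the centre of its underside.
- pen_pot: Bystander: white ceramic pen pot, 80 mm across, 100 mm high, origin at the centre of its underside.
- dispenser: Bystander: heavy black tape dispenser, 62 by 170 mm, 104 mm high, origin at the centre of its underside.
- tape_roll: Bystander: roll of brown tape lying flat, 104 mm across, 48 mm high, origin at the centre of its underside.
Things that resemble listed ones, but are neither listed nor needed, are in the scene too. What is shaped like the cell_3 but orange or yellow is not meant. Leave any green look-alike of the cell_1 alone.

How it is judged:
By the outcome, as a careful person would: the job done as asked, in the order asked, and still so for the second after the job is handed in, while the arm keeps its last pose, push and grip.
It also fails if it takes over 67 s, if anything falls off the work surface, if the arm or the gripper's body presses on something with over 40 N, if the wrist force passes 120 N, or if a joint passes its speed limit or range.

## Working session

There is one attempt and no reset: what is moved stays moved. The work goes in short steps, Python scripts to look and compute and a shell command to move; the robot and the scene stay as the last step left them, time stands still between calls to the robot, and variables do not carry over. Pictures are saved under pics/ and viewed, at most 10 in all, crops included, and the job is handed in when it is done.

```bash
mkdir -p pics
cat > h.py <<'E'
import numpy as np, cv2
from workcell import monitor, optics
def cam(n):
    f=optics.grab_frame(n); return f
def K(f):
    fl=200/np.tan(np.radians(f["fovy"])/2); return fl
def toplane(f,u,v,z):
    R=np.array(f["R"]);t=np.array(f["t"]);d=R.T@np.array([(u-f["cx"])/K(f),(v-f["cy"])/K(f),1]);c=-R.T@t
    return c+d*(z-c[2])/d[2]
def proj(f,X):
    p=np.array(f["R"])@np.array(X)+np.array(f["t"]); return np.array([f["cx"],f["cy"]])+K(f)*p[:2]/p[2]
E
python3 - <<'E'
from h import *
s=monitor.observe(); print(s)
for n in("top","scene"):
    f=cam(n); cv2.imwrite(f"pics/{n}0.png",f["frame"]); print(n,f["fovy"],f["cx"],f["cy"],-np.array(f["R"]).T@f["t"],np.array(f["R"]).round(2).tolist())
    for k in("tester","cell_1","plunger","canister","pen_pot","dispenser","tape_roll"):
        for m in optics.masks_of(k,n): 
            r=m["rect"];print(k,round(m["p"],2),r,toplane(f,r[0]+r[2]/2,r[1]+r[3]/2,0.03).round(3))
E
```

```text
{'clock': 0.0, 'qpos': array([ 1.17779178,  0.52200063, -0.03630942,  1.60002523,  0.02122046,
        1.02105233, -0.11283118]), 'qd': array([ 0.00065621,  0.00059053, -0.00064672,  0.00014261,  0.00078582,
       -0.00103676, -0.00014657]), 'joint_efforts': array([-1.05432729e-03, -9.27108335e+01,  1.98021881e+00, -3.69938028e+01,
        1.79115281e-02,  8.29676661e-03,  2.78185944e-06]), 'position': array([ 0.19811188, -0.59241985,  0.2307281 ]), 'tool_rot': array([-3.14049742e+00,  1.03751539e-04,  3.22758860e-01]), 'force': array([-0.64849127,  0.04709976,  0.69551245]), 'moment': array([ 0.05264618, -0.00553318, -0.07041003]), 'finger_force': 0.0, 'grip_width': 0.08536071470672105}
top 44.4966762828662 316.41300284474914 204.41079110120035 [2.49077271e-01 5.75308457e-04 1.31572902e+00] [[0.05, -1.0, -0.0], [-0.97, -0.04, -0.22], [0.22, 0.01, -0.98]]
tester 0.77 [276.0, 162.8, 106.2, 40.5] [ 0.601 -0.018  0.03 ]
cell_1 0.7 [384.1, 231.4, 12.4, 15.7] [ 0.454 -0.186  0.03 ]
cell_1 0.69 [268.9, 234.0, 10.2, 10.5] [0.44  0.122 0.03 ]
cell_1 0.65 [287.0, 169.7, 14.1, 15.2] [0.613 0.
[... 897 characters left out ...]
9 -0.016  0.03 ]
cell_1 0.75 [319.7, 213.9, 12.4, 19.3] [ 0.593 -0.013  0.03 ]
cell_1 0.71 [244.9, 183.8, 11.2, 23.3] [ 0.454 -0.181  0.03 ]
cell_1 0.51 [386.9, 203.3, 11.5, 18.7] [0.609 0.163 0.03 ]
cell_1 0.47 [348.4, 159.4, 15.4, 21.7] [0.451 0.117 0.03 ]
plunger 0.66 [268.8, 223.4, 14.6, 15.6] [ 0.58 -0.14  0.03]
canister 0.85 [133.3, 194.8, 54.5, 57.2] [ 0.477 -0.416  0.03 ]
canister 0.55 [263.2, 203.6, 117.4, 52.8] [ 0.608 -0.029  0.03 ]
pen_pot 0.81 [425.3, 106.9, 32.9, 40.5] [0.366 0.419 0.03 ]
dispenser 0.62 [452.0, 175.3, 70.8, 43.0] [0.632 0.425 0.03 ]
tape_roll 0.77 [147.7, 269.3, 55.5, 50.7] [ 0.678 -0.398  0.03 ]
tape_roll 0.16 [257.7, 205.7, 120.5, 47.7] [ 0.604 -0.038  0.03 ]
```

Run:
```python
import cv2,numpy as np
a=cv2.imread("pics/top0.png")[150:265,235:415];b=cv2.imread("pics/scene0.png")[150:265,235:415]
cv2.imwrite("pics/c0.png",np.vstack([cv2.resize(i,None,fx=2.6*1,fy=2.6,interpolation=3) for i in(a,b)]))
```

```text
(no output)
```

View pics/c0.png

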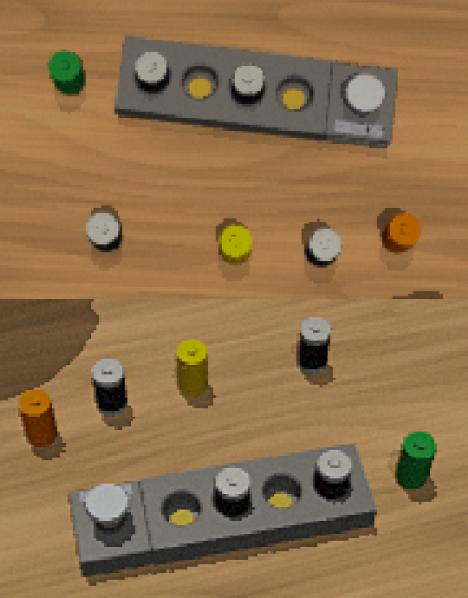

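The top image (upper half) shows two dark-sleeved spares with grey tops, near full-frame pixels (275,239) and (359,245). The look-alikes are yellow (325,243), orange (390,238) and green (261,177). Brass discs show in pockets 2 (311,183) and 4 (348,187). Pockets 1 (293,177) and 3 (330,181) hold cells, and the plunger is at (375,186).

```bash
cat > meas.py <<'E'
from h import *
from scipy.optimize import least_squares
def blob(img,u,v,r=9):
    S=8;x0,y0=int(u)-r,int(v)-r
    c=cv2.resize(img[y0:y0+2*r,x0:x0+2*r],None,fx=S,fy=S,interpolation=cv2.INTER_CUBIC)
    hsv=cv2.cvtColor(c,cv2.COLOR_BGR2HSV); m=((hsv[...,1]<70)&(hsv[...,2]>135)).astype(np.uint8)
    n,l,st,ce=cv2.connectedComponentsWithStats(m); 
    k=1+np.argmax(st[1:,4]); x,y,w,h,a=st[k]
    # centre by area centroid
    return x0-.5+(ce[k][0]+.5)/S, y0-.5+(ce[k][1]+.5)/S, w/S,h/S
E
cat > m1.py <<'E'
from meas import *
F={n:cam(n) for n in("top","scene")}
P={"A":((275,239),(355,282/1)),}
c=lambda x,y,sc:(235+x/2.6,150+(y-(299 if sc else 0))/2.6)
pts={"cellL":(c(104,231,0),c(315,330,1),.059),"cellR":(c(323,244,0),c(109,371,1),.059),"p1":(c(151,68,0),c(334,463,1),.065),"p3":(c(248,80,0),c(233,482,1),.065),"plg":(c(366,94,0),c(107,502,1),.068)}
for k,(a,b,z) in pts.items():
    print(k,end=" ")
    for n,p in(("top",a),("scene",b)):
        r=blob(F[n]["frame"],*p); print(n,np.round(r,1),toplane(F[n],r[0],r[1],z)[:2].round(4),end=" ")
    print()
E
python3 m1.py
```

```text
cellL top [273.8 237.2  12.1  11.9] [0.4408 0.1204] scene [356.  160.8  12.2   9. ] [0.4409 0.1177] 
cellR top [359.8 243.3  12.1  11.9] [ 0.4352 -0.1031] scene [275.8 177.   12.2   9.4] [ 0.4349 -0.1053] 
p1 top [292.6 175.1  11.9  11.5] [0.6087 0.0806] scene [363.3 212.9  13.2  10.9] [0.6086 0.0782] 
p3 top [330.1 179.7  11.8  11. ] [ 0.6005 -0.0193] scene [324.  219.6  13.2  11.1] [ 0.6004 -0.0213] 
plg top [375.2 185.1  14.6  14.1] [ 0.5905 -0.139 ] scene [275.7 227.   18.   14. ] [ 0.59   -0.1404]
```

Candidates for "cell_3/4":
- **Chosen:** dark-sleeved spares at (274,237) → (0.441,0.119) and (360,243) → (0.435,-0.104).
- **Rejected:** yellow (325,243), orange (390,238) and green (261,177).
- **Must stay:** the seated cells at (293,175) and (330,180).

The crop above already shows this choice clearly. Distances p1–p3 = 100 mm and p1–plunger = 220 mm match the given sizes. The tester yaw is about -4.8°, which puts p2 at about (0.6045,0.0296) and p4 at about (0.596,-0.070).

```bash
cat > plan.py <<'E'
import sys
from h import *
from scipy.spatial.transform import Rotation as Ro
s=monitor.observe(); t=np.array(list(map(float,sys.argv[1:4]))); R=Ro.from_euler('xyz',s["tool_rot"])
G=Ro.from_euler('xyz',[np.pi,0,float(sys.argv[4]) if len(sys.argv)>4 else 1.486])
print("t",round(s["clock"],2),"pos",s["position"].round(4),"rpy",s["tool_rot"].round(3),"F",s["force"].round(1),"w",round(s["grip_width"],4),"ff",round(float(s["finger_force"]),1))
print("rotvec tool",(R.inv()*G).as_rotvec().round(3),"shift cm now-axes",(R.inv().apply(t-s["position"])*100).round(2),"goal-axes",(G.inv().apply(t-s["position"])*100).round(2))
E
python3 -m handwheel '[{"wz":-0.166},{"wz":-0.166},{"wz":-0.166},{"wz":-0.166},{"wz":-0.166},{"wz":-0.166},{"wz":-0.166,"claw":100},{}]' 40; python3 plan.py .435 -.104 .12
```

```text
t 0.9 pos [ 0.1982 -0.5927  0.2313] rpy [ 3.142 -0.     0.323] F [ 0.2 -0.2  0.1] w 0.0853 ff 0.0
rotvec tool [ 0.     0.    -1.163] shift cm now-axes [ 37.95 -38.84  11.13] goal-axes [50.7  19.45 11.13]schema error: expected keys dx, dy, dz, wx, wy, wz, claw
```

```bash
python3 -m handwheel '[{"dx":0,"dy":0,"dz":0,"wx":0,"wy":0,"wz":-0.166,"claw":100},{"dx":0,"dy":0,"dz":0,"wx":0,"wy":0,"wz":-0.166,"claw":100},{"dx":0,"dy":0,"dz":0,"wx":0,"wy":0,"wz":-0.166,"claw":100},{"dx":0,"dy":0,"dz":0,"wx":0,"wy":0,"wz":-0.166,"claw":100},{"dx":0,"dy":0,"dz":0,"wx":0,"wy":0,"wz":-0.166,"claw":100},{"dx":0,"dy":0,"dz":0,"wx":0,"wy":0,"wz":-0.166,"claw":100},{"dx":0,"dy":0,"dz":0,"wx":0,"wy":0,"wz":-0.166,"claw":100}]' 40; python3 plan.py .435 -.104 .12
```

```text
clock: 1.78
position: [0.1982, -0.5927, 0.2313]
tool_rot: [-3.142, -0.0, 1.49]
force: [0.5, -1.4, -0.0]
grip_width: 0.085
finger_force: 0.0
t 1.77 pos [ 0.1982 -0.5927  0.2313] rpy [-3.142 -0.     1.49 ] F [ 0.5 -1.4 -0. ] w 0.085 ff 0.0
rotvec tool [-0.    -0.     0.004] shift cm now-axes [50.62 19.67 11.13] goal-axes [50.7  19.45 11.13]
```

```bash
python3 -m handwheel '[{"dx":5,"dy":1.95,"dz":0,"wx":0,"wy":0,"wz":0,"claw":100},{"dx":5,"dy":1.95,"dz":0,"wx":0,"wy":0,"wz":0,"claw":100},{"dx":5,"dy":1.95,"dz":0,"wx":0,"wy":0,"wz":0,"claw":100},{"dx":5,"dy":1.95,"dz":0,"wx":0,"wy":0,"wz":0,"claw":100},{"dx":5,"dy":1.95,"dz":0,"wx":0,"wy":0,"wz":0,"claw":100},{"dx":5,"dy":1.95,"dz":0,"wx":0,"wy":0,"wz":0,"claw":100},{"dx":5,"dy":1.95,"dz":0,"wx":0,"wy":0,"wz":0,"claw":100},{"dx":5,"dy":1.95,"dz":0,"wx":0,"wy":0,"wz":0,"claw":100}]' 40; python3 plan.py .435 -.104 .12
```

```text
clock: 2.78
position: [0.3887, -0.2061, 0.2316]
tool_rot: [3.141, 0.0, 1.485]
force: [0.0, -0.1, 0.2]
grip_width: 0.0852
finger_force: 0.0
t 2.77 pos [ 0.3887 -0.2061  0.2316] rpy [3.141 0.    1.485] F [ 0.  -0.1  0.2] w 0.0852 ff 0.0
rotvec tool [ 0.001  0.    -0.001] shift cm now-axes [10.58  3.73 11.16] goal-axes [10.57  3.75 11.16]
```

```bash
python3 -m handwheel '[{"dx":3.5,"dy":1.25,"dz":0,"wx":0,"wy":0,"wz":0,"claw":100},{"dx":3.5,"dy":1.25,"dz":2,"wx":0,"wy":0,"wz":0,"claw":100},{"dx":3.5,"dy":1.25,"dz":3,"wx":0,"wy":0,"wz":0,"claw":100},{"dx":0,"dy":0,"dz":3,"wx":0,"wy":0,"wz":0,"claw":100},{"dx":0,"dy":0,"dz":3,"wx":0,"wy":0,"wz":0,"claw":100},{"dx":0,"dy":0,"dz":0,"wx":0,"wy":0,"wz":0,"claw":100},{"dx":0,"dy":0,"dz":0,"wx":0,"wy":0,"wz":0,"claw":100}]' 40; python3 plan.py .435 -.104 .035
python3 - <<'E'
from h import *
L=[]
for n,c,q in(("top",(235,400),(150,265)),("scene",(225,390),(110,225))):
    f=cam(n); L.append(cv2.resize(f["frame"][q[0]:q[1],c[0]:c[1]],None,fx=2.6,fy=2.6,interpolation=3))
cv2.imwrite("pics/c1.png",np.vstack(L))
E
```

```text
clock: 3.65
position: [0.4349, -0.1063, 0.1222]
tool_rot: [3.141, 0.0, 1.485]
force: [0.2, -0.7, 0.4]
grip_width: 0.0857
finger_force: 0.0
t 3.65 pos [ 0.4349 -0.1063  0.1222] rpy [3.141 0.    1.485] F [ 0.2 -0.7  0.4] w 0.0857 ff 0.0
rotvec tool [ 0.001  0.    -0.001] shift cm now-axes [ 0.23 -0.01  8.72] goal-axes [ 0.23 -0.01  8.72]
```

View pics/c1.png

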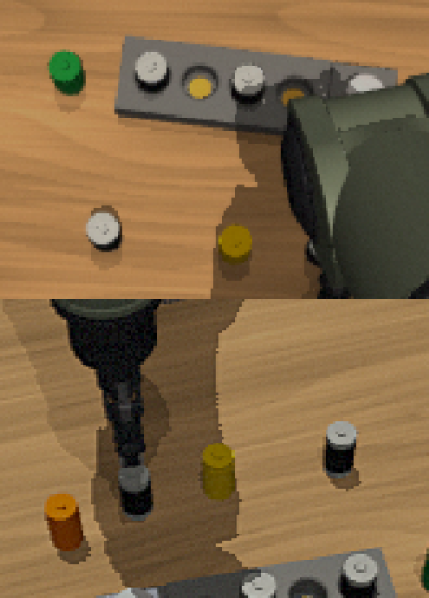

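The tool is straight above the grey-topped spare, at crop pixel (135,475) in the scene half, between orange (63,508) and yellow (218,460). I'll descend and grip.

```bash
python3 -m handwheel '[{"dx":0.2,"dy":0,"dz":2.2,"wx":0,"wy":0,"wz":0,"claw":100},{"dx":0,"dy":0,"dz":2.2,"wx":0,"wy":0,"wz":0,"claw":100},{"dx":0,"dy":0,"dz":2.2,"wx":0,"wy":0,"wz":0,"claw":100},{"dx":0,"dy":0,"dz":2.1,"wx":0,"wy":0,"wz":0,"claw":100},{"dx":0,"dy":0,"dz":0,"wx":0,"wy":0,"wz":0,"claw":100},{"dx":0,"dy":0,"dz":0,"wx":0,"wy":0,"wz":0,"claw":60}]' 40; python3 -m handwheel '[{"dx":0,"dy":0,"dz":0,"wx":0,"wy":0,"wz":0,"claw":20},{"dx":0,"dy":0,"dz":0,"wx":0,"wy":0,"wz":0,"claw":20},{"dx":0,"dy":0,"dz":0,"wx":0,"wy":0,"wz":0,"claw":20},{"dx":0,"dy":0,"dz":0,"wx":0,"wy":0,"wz":0,"claw":20},{"dx":0,"dy":0,"dz":0,"wx":0,"wy":0,"wz":0,"claw":20},{"dx":0,"dy":0,"dz":0,"wx":0,"wy":0,"wz":0,"claw":20}]' 40; python3 plan.py .596 -.07 .115
```

```text
clock: 4.5
position: [0.4352, -0.1044, 0.0353]
tool_rot: [3.14, 0.0, 1.484]
force: [-0.6, -0.4, 0.2]
grip_width: 0.0695
finger_force: 0.0
clock: 5.25
position: [0.435, -0.1044, 0.035]
tool_rot: [3.14, 0.0, 1.485]
force: [-1.8, -0.2, 13.7]
grip_width: 0.0319
finger_force: 38.4
t 5.25 pos [ 0.435  -0.1044  0.035 ] rpy [3.14  0.    1.485] F [-1.8 -0.2 13.7] w 0.0319 ff 38.4
rotvec tool [ 0.001  0.    -0.001] shift cm now-axes [ 4.81 15.75 -7.98] goal-axes [ 4.79 15.75 -8.  ]
```

```bash
python3 -m handwheel '[{"dx":0,"dy":0,"dz":-1,"wx":0,"wy":0,"wz":0,"claw":20},{"dx":0,"dy":0,"dz":-3,"wx":0,"wy":0,"wz":0,"claw":20},{"dx":0,"dy":0,"dz":-3,"wx":0,"wy":0,"wz":0,"claw":20},{"dx":0.8,"dy":2.7,"dz":-1,"wx":0,"wy":0,"wz":0,"claw":20},{"dx":1.2,"dy":4,"dz":0,"wx":0,"wy":0,"wz":0,"claw":20},{"dx":1.2,"dy":4,"dz":0,"wx":0,"wy":0,"wz":0,"claw":20},{"dx":1.2,"dy":4,"dz":0,"wx":0,"wy":0,"wz":0,"claw":20},{"dx":0.4,"dy":1,"dz":0,"wx":0,"wy":0,"wz":0,"claw":20}]' 40; python3 -m handwheel '[{"dx":0,"dy":0,"dz":0,"wx":0,"wy":0,"wz":0,"claw":20},{"dx":0,"dy":0,"dz":0,"wx":0,"wy":0,"wz":0,"claw":20}]'; python3 plan.py .596 -.07 .042
cat > look.py <<'E'
import sys
from h import *
L=[]
for n,a in zip(("top","scene"),sys.argv[2:4]):
    x,y=map(int,a.split(","))
    f=cam(n); L.append(cv2.resize(f["frame"][y:y+75,x:x+130],None,fx=4,fy=4,interpolation=3))
    for k in("cell",):pass
cv2.imwrite(f"pics/{sys.argv[1]}.png",np.vstack(L))
E
python3 look.py c2 275,150 245,170
```

```text
clock: 6.25
position: [0.5968, -0.0689, 0.1147]
tool_rot: [3.141, -0.001, 1.486]
force: [-0.8, 0.6, -2.2]
grip_width: 0.0318
finger_force: 40.2
clock: 6.5
position: [0.5941, -0.0704, 0.1145]
tool_rot: [-3.141, 0.0, 1.484]
force: [-0.2, -0.0, -1.0]
grip_width: 0.0313
finger_force: 40.2
t 6.5 pos [ 0.5941 -0.0704  0.1145] rpy [-3.141  0.     1.484] F [-0.2 -0.  -1. ] w 0.0313 ff 40.2
rotvec tool [-0.001  0.    -0.002] shift cm now-axes [0.06 0.19 7.25] goal-axes [0.06 0.18 7.25]
```

View pics/c2.png

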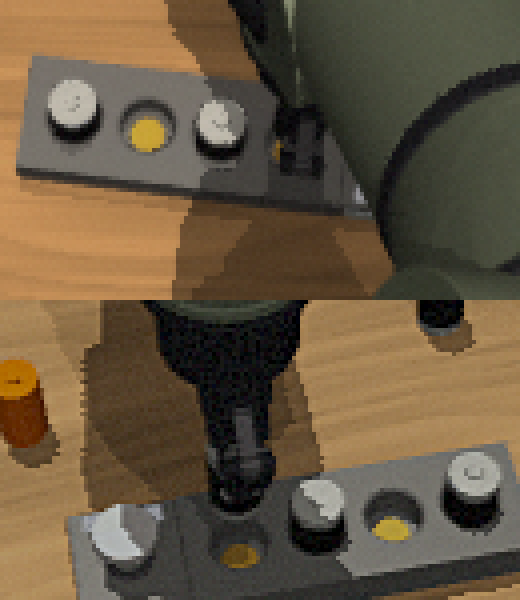

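The cell is held with its base at scene-crop (240,500), directly above the empty pocket with its brass disc at (240,555). I'll correct by 2 mm and descend in stages.

```bash
python3 -m handwheel '[{"dx":0.06,"dy":0.18,"dz":1.5,"wx":0,"wy":0,"wz":0,"claw":20},{"dx":0,"dy":0,"dz":1.5,"wx":0,"wy":0,"wz":0,"claw":20},{"dx":0,"dy":0,"dz":1,"wx":0,"wy":0,"wz":0,"claw":20},{"dx":0,"dy":0,"dz":0.5,"wx":0,"wy":0,"wz":0,"claw":20},{"dx":0,"dy":0,"dz":0.5,"wx":0,"wy":0,"wz":0,"claw":20},{"dx":0,"dy":0,"dz":0.3,"wx":0,"wy":0,"wz":0,"claw":20},{"dx":0,"dy":0,"dz":0,"wx":0,"wy":0,"wz":0,"claw":20}]' ; python3 plan.py .596 -.07 .042
```

```text
clock: 7.48
position: [0.597, -0.0694, 0.0613]
tool_rot: [-3.142, -0.0, 1.485]
force: [0.5, -0.9, -1.1]
grip_width: 0.032
finger_force: 40.2
t 7.47 pos [ 0.597  -0.0694  0.0613] rpy [-3.142 -0.     1.485] F [ 0.5 -0.9 -1.1] w 0.032 ff 40.2
rotvec tool [-0.    -0.    -0.001] shift cm now-axes [-0.06 -0.09  1.93] goal-axes [-0.06 -0.09  1.93]
```

```bash
python3 -m handwheel '[{"dx":-0.03,"dy":-0.08,"dz":0.4,"wx":0,"wy":0,"wz":0,"claw":20},{"dx":0,"dy":0,"dz":0.5,"wx":0,"wy":0,"wz":0,"claw":20},{"dx":0,"dy":0,"dz":0.5,"wx":0,"wy":0,"wz":0,"claw":20},{"dx":0,"dy":0,"dz":0.4,"wx":0,"wy":0,"wz":0,"claw":20},{"dx":0,"dy":0,"dz":0.1,"wx":0,"wy":0,"wz":0,"claw":20},{"dx":0,"dy":0,"dz":0,"wx":0,"wy":0,"wz":0,"claw":20}]' ; python3 plan.py .596 -.07 .042
```

```text
clock: 8.22
position: [0.5962, -0.0696, 0.0423]
tool_rot: [3.142, -0.0, 1.485]
force: [-0.6, 0.1, -1.8]
grip_width: 0.0317
finger_force: 40.2
t 8.22 pos [ 0.5962 -0.0696  0.0423] rpy [ 3.142 -0.     1.485] F [-0.6  0.1 -1.8] w 0.0317 ff 40.2
rotvec tool [ 0.    -0.    -0.001] shift cm now-axes [-0.04 -0.02  0.03] goal-axes [-0.04 -0.02  0.03]
```

Almost on the floor with no contact force. I'll release (a ≤1 mm drop), open and lift.

```bash
python3 -m handwheel '[{"dx":0,"dy":0,"dz":0.1,"wx":0,"wy":0,"wz":0,"claw":20},{"dx":0,"dy":0,"dz":0,"wx":0,"wy":0,"wz":0,"claw":45},{"dx":0,"dy":0,"dz":0,"wx":0,"wy":0,"wz":0,"claw":60},{"dx":0,"dy":0,"dz":0,"wx":0,"wy":0,"wz":0,"claw":80},{"dx":0,"dy":0,"dz":0,"wx":0,"wy":0,"wz":0,"claw":80},{"dx":0,"dy":0,"dz":-2,"wx":0,"wy":0,"wz":0,"claw":80},{"dx":0,"dy":0,"dz":-4,"wx":0,"wy":0,"wz":0,"claw":90},{"dx":0,"dy":0,"dz":-3,"wx":0,"wy":0,"wz":0,"claw":100}]' ; python3 plan.py .441 .119 .13
```

```text
clock: 9.22
position: [0.5966, -0.0696, 0.1342]
tool_rot: [3.14, -0.0, 1.485]
force: [-0.1, 0.0, 0.4]
grip_width: 0.0854
finger_force: 0.0
t 9.22 pos [ 0.5966 -0.0696  0.1342] rpy [ 3.14  -0.     1.485] F [-0.1  0.   0.4] w 0.0854 ff 0.0
rotvec tool [ 0.002 -0.    -0.001] shift cm now-axes [ 17.45 -17.12   0.39] goal-axes [ 17.47 -17.1    0.42]
```

```bash
python3 -m handwheel '[{"dx":2,"dy":-2,"dz":0,"wx":0,"wy":0,"wz":0,"claw":100},{"dx":3.5,"dy":-3.4,"dz":0,"wx":0,"wy":0,"wz":0,"claw":100},{"dx":3.5,"dy":-3.4,"dz":0,"wx":0,"wy":0,"wz":0,"claw":100},{"dx":3.5,"dy":-3.4,"dz":0,"wx":0,"wy":0,"wz":0,"claw":100},{"dx":3.5,"dy":-3.4,"dz":0,"wx":0,"wy":0,"wz":0,"claw":100},{"dx":1.5,"dy":-1.5,"dz":0,"wx":0,"wy":0,"wz":0,"claw":100},{"dx":0,"dy":0,"dz":0,"wx":0,"wy":0,"wz":0,"claw":100},{"dx":0,"dy":0,"dz":0,"wx":0,"wy":0,"wz":0,"claw":100}]' ; python3 plan.py .441 .119 .035; python3 look.py c3 235,170 260,130
```

```text
clock: 10.22
position: [0.4416, 0.1188, 0.1319]
tool_rot: [3.141, 0.0, 1.484]
force: [-0.2, 0.2, 0.7]
grip_width: 0.0853
finger_force: 0.0
t 10.22 pos [0.4416 0.1188 0.1319] rpy [3.141 0.    1.484] F [-0.2  0.2  0.7] w 0.0853 ff 0.0
rotvec tool [ 0.001  0.    -0.002] shift cm now-axes [ 0.01 -0.07  9.69] goal-axes [ 0.01 -0.06  9.69]
```

View pics/c3.png

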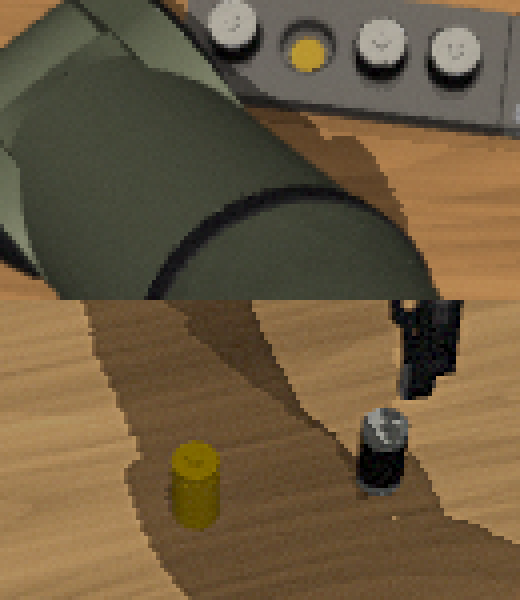

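Run:
```python
from meas import *
f=cam("scene"); q=lambda X:((proj(f,X)-[260,130])*4+[0,300]).round()
print(q([.4416,.1188,.132]),q([.441,.119,.059]),q([.441,.119,0]))
b=blob(f["frame"],355.5,161); print(b,toplane(f,b[0],b[1],.059))
f=cam("top"); b=blob(f["frame"],349,181.5)
print(b,toplane(f,b[0],b[1],.065))
```

```text
[395. 352.] [386. 423.] [379. 476.]
(np.float64(353.62218715697037), np.float64(159.81798847420418), np.float64(4.625), np.float64(7.75)) [0.43576984 0.11275624 0.059     ]
(np.float64(348.5672860768673), np.float64(181.99910261058739), np.float64(12.0), np.float64(11.625)) [ 0.59652848 -0.06860393  0.065     ]
```

The scene half shows the second spare at (385,430) and the near (+x) finger at (430,340), which is where the projection puts it. The pocket 4 cell reads as seated at (455,55) in the top half. Descend and grip.

```bash
python3 -m handwheel '[{"dx":0,"dy":-0.06,"dz":2.5,"wx":0,"wy":0,"wz":0,"claw":100},{"dx":0,"dy":0,"dz":2.5,"wx":0,"wy":0,"wz":0,"claw":100},{"dx":0,"dy":0,"dz":2.5,"wx":0,"wy":0,"wz":0,"claw":100},{"dx":0,"dy":0,"dz":2.2,"wx":0,"wy":0,"wz":0,"claw":100},{"dx":0,"dy":0,"dz":0,"wx":0,"wy":0,"wz":0,"claw":100},{"dx":0,"dy":0,"dz":0,"wx":0,"wy":0,"wz":0,"claw":60}]' 40; python3 -m handwheel '[{"dx":0,"dy":0,"dz":0,"wx":0,"wy":0,"wz":0,"claw":20},{"dx":0,"dy":0,"dz":0,"wx":0,"wy":0,"wz":0,"claw":20},{"dx":0,"dy":0,"dz":0,"wx":0,"wy":0,"wz":0,"claw":20},{"dx":0,"dy":0,"dz":0,"wx":0,"wy":0,"wz":0,"claw":20},{"dx":0,"dy":0,"dz":0,"wx":0,"wy":0,"wz":0,"claw":20},{"dx":0,"dy":0,"dz":0,"wx":0,"wy":0,"wz":0,"claw":20}]' 40; python3 plan.py .6045 .0295 .115
```

```text
clock: 11.18
position: [0.4406, 0.1194, 0.0349]
tool_rot: [3.141, -0.0, 1.485]
force: [-0.3, 0.4, -0.1]
grip_width: 0.0696
finger_force: 0.0
clock: 11.92
position: [0.4406, 0.1194, 0.035]
tool_rot: [3.141, -0.0, 1.485]
force: [-1.0, -1.3, 12.6]
grip_width: 0.0317
finger_force: 38.4
t 11.93 pos [0.4406 0.1194 0.035 ] rpy [ 3.141 -0.     1.485] F [-1.  -1.3 12.6] w 0.0317 ff 38.4
rotvec tool [ 0.001 -0.    -0.001] shift cm now-axes [-7.55 17.11 -7.98] goal-axes [-7.57 17.09 -8.  ]
```

```bash
python3 -m handwheel '[{"dx":0,"dy":0,"dz":-1.5,"wx":0,"wy":0,"wz":0,"claw":20},{"dx":0,"dy":0,"dz":-3,"wx":0,"wy":0,"wz":0,"claw":20},{"dx":0,"dy":0,"dz":-3,"wx":0,"wy":0,"wz":0,"claw":20},{"dx":-1.4,"dy":3.2,"dz":-1,"wx":0,"wy":0,"wz":0,"claw":20},{"dx":-1.8,"dy":4,"dz":0,"wx":0,"wy":0,"wz":0,"claw":20},{"dx":-1.8,"dy":4,"dz":0,"wx":0,"wy":0,"wz":0,"claw":20},{"dx":-1.7,"dy":4,"dz":0,"wx":0,"wy":0,"wz":0,"claw":20},{"dx":-0.8,"dy":1.9,"dz":0,"wx":0,"wy":0,"wz":0,"claw":20}]' 40; python3 -m handwheel '[{"dx":0,"dy":0,"dz":0,"wx":0,"wy":0,"wz":0,"claw":20},{"dx":0,"dy":0,"dz":0,"wx":0,"wy":0,"wz":0,"claw":20},{"dx":0,"dy":0,"dz":0,"wx":0,"wy":0,"wz":0,"claw":20}]'; python3 plan.py .6045 .0295 .042
```

```text
clock: 12.92
position: [0.6056, 0.0284, 0.1202]
tool_rot: [3.141, -0.0, 1.483]
force: [-0.1, -0.2, -0.9]
grip_width: 0.0322
finger_force: 40.2
clock: 13.3
position: [0.6036, 0.0306, 0.1198]
tool_rot: [3.142, -0.0, 1.486]
force: [0.5, -0.2, -0.5]
grip_width: 0.0318
finger_force: 40.2
t 13.3 pos [0.6036 0.0306 0.1198] rpy [ 3.142 -0.     1.486] F [ 0.5 -0.2 -0.5] w 0.0318 ff 40.2
rotvec tool [ 0. -0. -0.] shift cm now-axes [-0.1   0.1   7.78] goal-axes [-0.1   0.1   7.78]
```

```bash
python3 -m handwheel '[{"dx":-0.1,"dy":0.08,"dz":2,"wx":0,"wy":0,"wz":0,"claw":20},{"dx":0,"dy":0,"dz":1.5,"wx":0,"wy":0,"wz":0,"claw":20},{"dx":0,"dy":0,"dz":1,"wx":0,"wy":0,"wz":0,"claw":20},{"dx":0,"dy":0,"dz":0.5,"wx":0,"wy":0,"wz":0,"claw":20},{"dx":0,"dy":0,"dz":0.5,"wx":0,"wy":0,"wz":0,"claw":20},{"dx":0,"dy":0,"dz":0.3,"wx":0,"wy":0,"wz":0,"claw":20},{"dx":0,"dy":0,"dz":0,"wx":0,"wy":0,"wz":0,"claw":20}]' ; python3 plan.py .6045 .0295 .042
```

```text
clock: 14.18
position: [0.6049, 0.029, 0.0613]
tool_rot: [3.142, -0.0, 1.485]
force: [0.3, -0.8, -2.0]
grip_width: 0.0317
finger_force: 40.2
t 14.18 pos [0.6049 0.029  0.0613] rpy [ 3.142 -0.     1.485] F [ 0.3 -0.8 -2. ] w 0.0317 ff 40.2
rotvec tool [ 0.    -0.    -0.001] shift cm now-axes [ 0.05 -0.04  1.93] goal-axes [ 0.05 -0.04  1.93]
```

```bash
python3 -m handwheel '[{"dx":0.03,"dy":-0.03,"dz":0.4,"wx":0,"wy":0,"wz":0,"claw":20},{"dx":0,"dy":0,"dz":0.5,"wx":0,"wy":0,"wz":0,"claw":20},{"dx":0,"dy":0,"dz":0.5,"wx":0,"wy":0,"wz":0,"claw":20},{"dx":0,"dy":0,"dz":0.4,"wx":0,"wy":0,"wz":0,"claw":20},{"dx":0,"dy":0,"dz":0.15,"wx":0,"wy":0,"wz":0,"claw":20},{"dx":0,"dy":0,"dz":0,"wx":0,"wy":0,"wz":0,"claw":20}]' ; python3 plan.py .6045 .0295 .042
```

```text
clock: 14.92
position: [0.6046, 0.0293, 0.0417]
tool_rot: [-3.142, -0.0, 1.485]
force: [0.9, 0.2, -1.4]
grip_width: 0.0318
finger_force: 40.2
t 14.93 pos [0.6046 0.0293 0.0417] rpy [-3.142 -0.     1.485] F [ 0.9  0.2 -1.4] w 0.0318 ff 40.2
rotvec tool [-0.    -0.    -0.001] shift cm now-axes [ 0.02 -0.01 -0.03] goal-axes [ 0.02 -0.01 -0.03]
```

```bash
python3 -m handwheel '[{"dx":0,"dy":0,"dz":0.05,"wx":0,"wy":0,"wz":0,"claw":20},{"dx":0,"dy":0,"dz":0,"wx":0,"wy":0,"wz":0,"claw":45},{"dx":0,"dy":0,"dz":0,"wx":0,"wy":0,"wz":0,"claw":60},{"dx":0,"dy":0,"dz":0,"wx":0,"wy":0,"wz":0,"claw":80},{"dx":0,"dy":0,"dz":0,"wx":0,"wy":0,"wz":0,"claw":80},{"dx":0,"dy":0,"dz":-2,"wx":0,"wy":0,"wz":0,"claw":80},{"dx":0,"dy":0,"dz":-4,"wx":0,"wy":0,"wz":0,"claw":80},{"dx":0,"dy":0,"dz":-4,"wx":0,"wy":0,"wz":0,"claw":40}]' ; python3 plan.py .590 -.1397 .1
```

```text
clock: 15.92
position: [0.6046, 0.0294, 0.1438]
tool_rot: [3.141, -0.0, 1.485]
force: [1.2, 0.5, 0.6]
grip_width: 0.0517
finger_force: 0.0
t 15.93 pos [0.6046 0.0294 0.1438] rpy [ 3.141 -0.     1.485] F [1.2 0.5 0.6] w 0.0517 ff 0.0
rotvec tool [ 0.    -0.    -0.001] shift cm now-axes [-1.698e+01 -1.000e-02  4.370e+00] goal-axes [-16.98  -0.02   4.38]
```

```bash
python3 -m handwheel '[{"dx":-2.5,"dy":0,"dz":0,"wx":0,"wy":0,"wz":0,"claw":0},{"dx":-4,"dy":0,"dz":0,"wx":0,"wy":0,"wz":0,"claw":0},{"dx":-4,"dy":0,"dz":0,"wx":0,"wy":0,"wz":0,"claw":0},{"dx":-4,"dy":0,"dz":0.5,"wx":0,"wy":0,"wz":0,"claw":0},{"dx":-2.5,"dy":0,"dz":1.5,"wx":0,"wy":0,"wz":0,"claw":0},{"dx":0,"dy":0,"dz":2,"wx":0,"wy":0,"wz":0,"claw":0},{"dx":0,"dy":0,"dz":0,"wx":0,"wy":0,"wz":0,"claw":0},{"dx":0,"dy":0,"dz":0,"wx":0,"wy":0,"wz":0,"claw":0}]' 20 ; python3 plan.py .590 -.1397 .069;  python3 look.py c4 275,150 245,170
python3 - <<'E'
from meas import *
f=cam("top")
for k,u,v in(("p1",292.6,175.1),("p2",311,177.5),("p3",330,180)):
    b=blob(f["frame"],u,v); print(k,np.round(b,1),toplane(f,b[0],b[1],.065).round(4))
E
```

```text
clock: 16.92
position: [0.5904, -0.1387, 0.1016]
tool_rot: [3.141, -0.001, 1.487]
force: [0.7, -0.3, 0.2]
grip_width: -0.0
finger_force: 0.0
t 16.93 pos [ 0.5904 -0.1387  0.1016] rpy [ 3.141e+00 -1.000e-03  1.487e+00] F [ 0.7 -0.3  0.2] w -0.0 ff 0.0
rotvec tool [ 0.    -0.001  0.001] shift cm now-axes [-0.11 -0.03  3.26] goal-axes [-0.1  -0.03  3.26]
p1 [292.6 175.   12.4  12. ] [0.609  0.0806 0.065 ]
p2 [311.6 177.2  12.2  12.2] [0.6051 0.0298 0.065 ]
p3 [330.  179.7  12.5  11.6] [ 0.6006 -0.0193  0.065 ]
```

View pics/c4.png

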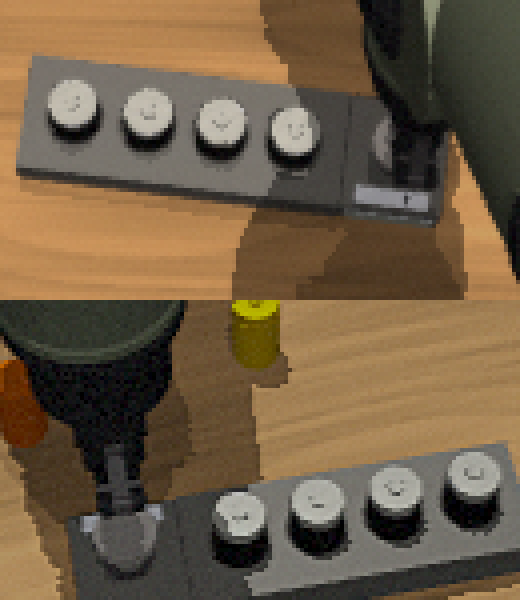

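All four pockets hold grey-topped cells at equal height: top half (73,103), (148,113), (221,125) and (295,132). The shut fingers are above the plunger cap, at scene half (125,535). Descend to just above it, then find contact.

```bash
python3 -m handwheel '[{"dx":-0.1,"dy":0,"dz":1,"wx":0,"wy":0,"wz":0,"claw":0},{"dx":0,"dy":0,"dz":1.2,"wx":0,"wy":0,"wz":0,"claw":0},{"dx":0,"dy":0,"dz":0.8,"wx":0,"wy":0,"wz":0,"claw":0},{"dx":0,"dy":0,"dz":0,"wx":0,"wy":0,"wz":0,"claw":0},{"dx":0,"dy":0,"dz":0,"wx":0,"wy":0,"wz":0,"claw":0}]' 20 ; python3 -m handwheel '[{"dx":0,"dy":0,"dz":0.25,"wx":0,"wy":0,"wz":0,"claw":0},{"dx":0,"dy":0,"dz":0.25,"wx":0,"wy":0,"wz":0,"claw":0},{"dx":0,"dy":0,"dz":0.2,"wx":0,"wy":0,"wz":0,"claw":0},{"dx":0,"dy":0,"dz":0,"wx":0,"wy":0,"wz":0,"claw":0},{"dx":0,"dy":0,"dz":0,"wx":0,"wy":0,"wz":0,"claw":0}]'; python3 plan.py .590 -.1397 .056
```

```text
clock: 17.7
position: [0.59, -0.1411, 0.0714]
tool_rot: [3.141, -0.0, 1.485]
force: [0.1, 0.1, 0.3]
grip_width: -0.0001
finger_force: 0.0
clock: 18.32
position: [0.5901, -0.1412, 0.0645]
tool_rot: [3.141, 0.0, 1.485]
force: [1.3, -0.6, 3.7]
grip_width: -0.0001
finger_force: 1.8
t 18.32 pos [ 0.5901 -0.1412  0.0645] rpy [3.141 0.    1.485] F [ 1.3 -0.6  3.7] w -0.0001 ff 1.8
rotvec tool [ 0.     0.    -0.001] shift cm now-axes [ 0.14 -0.02  0.85] goal-axes [ 0.14 -0.02  0.85]
```

Contact force matches the spring: about 4 N expected at 3.5 mm. I'll go down the remaining 8.5 mm.

```bash
python3 -m handwheel '[{"dx":0,"dy":0,"dz":0.3,"wx":0,"wy":0,"wz":0,"claw":0},{"dx":0,"dy":0,"dz":0.3,"wx":0,"wy":0,"wz":0,"claw":0},{"dx":0,"dy":0,"dz":0.2,"wx":0,"wy":0,"wz":0,"claw":0},{"dx":0,"dy":0,"dz":0.05,"wx":0,"wy":0,"wz":0,"claw":0},{"dx":0,"dy":0,"dz":0,"wx":0,"wy":0,"wz":0,"claw":0},{"dx":0,"dy":0,"dz":0,"wx":0,"wy":0,"wz":0,"claw":0}]'; python3 plan.py .590 -.1397 .056; python3 look.py c5 275,150 245,170
```

```text
clock: 19.08
position: [0.5901, -0.1411, 0.0558]
tool_rot: [3.141, 0.0, 1.485]
force: [1.2, -0.8, 5.8]
grip_width: -0.0001
finger_force: 3.1
t 19.07 pos [ 0.5901 -0.1411  0.0558] rpy [3.141 0.    1.485] F [ 1.2 -0.8  5.8] w -0.0001 ff 3.1
rotvec tool [ 0.     0.    -0.001] shift cm now-axes [ 0.14 -0.02 -0.02] goal-axes [ 0.14 -0.02 -0.02]
```

View pics/c5.png

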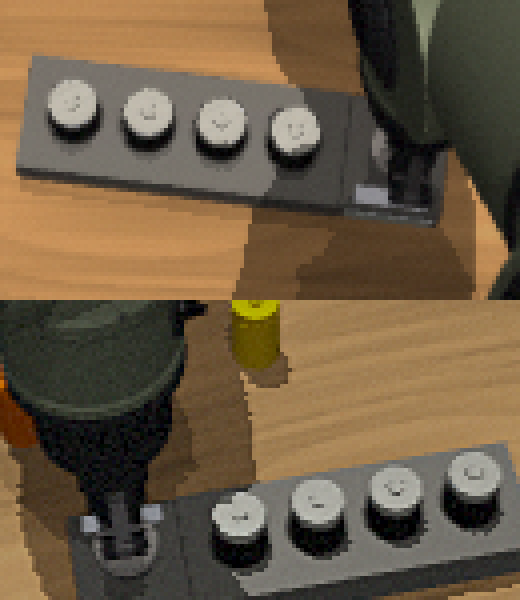

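The fingers rest on the cap (scene half (125,550)), which has moved down, and all four cells are standing. Hold for 3 s.

```bash
python3 -m handwheel '[{"dx":0,"dy":0,"dz":0,"wx":0,"wy":0,"wz":0,"claw":0},{"dx":0,"dy":0,"dz":0,"wx":0,"wy":0,"wz":0,"claw":0},{"dx":0,"dy":0,"dz":0,"wx":0,"wy":0,"wz":0,"claw":0},{"dx":0,"dy":0,"dz":0,"wx":0,"wy":0,"wz":0,"claw":0},{"dx":0,"dy":0,"dz":0,"wx":0,"wy":0,"wz":0,"claw":0},{"dx":0,"dy":0,"dz":0,"wx":0,"wy":0,"wz":0,"claw":0},{"dx":0,"dy":0,"dz":0,"wx":0,"wy":0,"wz":0,"claw":0},{"dx":0,"dy":0,"dz":0,"wx":0,"wy":0,"wz":0,"claw":0}]';python3 -m handwheel '[{"dx":0,"dy":0,"dz":0,"wx":0,"wy":0,"wz":0,"claw":0},{"dx":0,"dy":0,"dz":0,"wx":0,"wy":0,"wz":0,"claw":0},{"dx":0,"dy":0,"dz":0,"wx":0,"wy":0,"wz":0,"claw":0},{"dx":0,"dy":0,"dz":0,"wx":0,"wy":0,"wz":0,"claw":0},{"dx":0,"dy":0,"dz":0,"wx":0,"wy":0,"wz":0,"claw":0},{"dx":0,"dy":0,"dz":0,"wx":0,"wy":0,"wz":0,"claw":0},{"dx":0,"dy":0,"dz":0,"wx":0,"wy":0,"wz":0,"claw":0},{"dx":0,"dy":0,"dz":0,"wx":0,"wy":0,"wz":0,"claw":0}]';python3 -m handwheel '[{"dx":0,"dy":0,"dz":0,"wx":0,"wy":0,"wz":0,"claw":0},{"dx":0,"dy":0,"dz":0,"wx":0,"wy":0,"wz":0,"claw":0},{"dx":0,"dy":0,"dz":0,"wx":0,"wy":0,"wz":0,"claw":0},{"dx":0,"dy":0,"dz":0,"wx":0,"wy":0,"wz":0,"claw":0},{"dx":0,"dy":0,"dz":0,"wx":0,"wy":0,"wz":0,"claw":0},{"dx":0,"dy":0,"dz":0,"wx":0,"wy":0,"wz":0,"claw":0},{"dx":0,"dy":0,"dz":0,"wx":0,"wy":0,"wz":0,"claw":0},{"dx":0,"dy":0,"dz":0,"wx":0,"wy":0,"wz":0,"claw":0}]'; python3 -c "from workcell import job_done; print(job_done())"
```

```text
clock: 20.18
position: [0.59, -0.1412, 0.0558]
tool_rot: [3.141, 0.0, 1.485]
force: [1.8, -1.1, 5.8]
grip_width: -0.0003
finger_force: 3.1
clock: 21.18
position: [0.5901, -0.1411, 0.0558]
tool_rot: [3.141, 0.0, 1.485]
force: [1.1, -0.6, 5.8]
grip_width: -0.0003
finger_force: 3.1
clock: 22.18
position: [0.59, -0.1412, 0.0558]
tool_rot: [3.141, 0.0, 1.485]
force: [0.6, -1.2, 6.1]
grip_width: 0.0
finger_force: 3.1
the job is handed in; nothing more can be done
None
```

I stood the two spare batteries in the empty pockets 2 and 4, then held the plunger at about 12 mm (fingertips 55.8 mm above the shelf) for 3 s and handed in at about 22 s, still holding it; no verdict was shown.

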